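# Roll the big capacitor to the inspection line

### The arm

A 6-joint arm with a two-finger parallel gripper is mounted at the origin on the work surface. World frame = base frame: x ahead of the robot, y to its left, z up, the work surface at z = 0. Lengths are in m, angles in rad, forces in N, time in s.
With the tool pointing down it reaches from about 0.3 to 0.775 m from the base axis. Payload 14.6 kg.
Tool frame: the origin (TCP) lies midway between the tips of the shut fingers; the grasp point (between the pads) lies 19 mm behind it (ctrl.pinch_z is the distance from the TCP to the grasp point, in m); z points along the fingers, y is the line along which they close (so a half turn about z gives the same grasp; the last joint's range is limited). The gripper opens to 94 mm and grips with 3 to 60 N. Pads are 16 mm wide; open, the fingers measure 119 mm over their backs; the gripper's body (75 mm by 177 mm) begins 78 mm behind the grasp point.
Start: joints at [-0.067, 0.3, 1.521, -0, 1.321, -0.067], TCP at [0.55, -0, 0.205] pointing down, gripper open.
Joint ranges: [-3.03, 3.03], [-0.79, 2.21], [0.23, 2.52], [-1.04, 4.18], [0, 3.07], [-2.55, 2.55]. Speed limits (rad/s): [2.22, 2.22, 2.57, 3.14, 3.14, 3.14].

### API

Orientations are given as [roll, pitch, yaw] about the fixed x, y, z axes, in that order (R = Rz(yaw) Ry(pitch) Rx(roll)).
In Python, from station import ctrl gives the robot as it stands.
- The arm moves only by the tool jog_arm, never from a script. Its argument "motion" is a list of rows, each a list of 7 numbers: the shift along the tool's x, y, z in m, then the turn, a rotation vector about the tool's x, y, z in rad, then the opening, from -1 (shut) to 1 (fully open). In form: [[tx, ty, tz, rx, ry, rz, gripper], ...]. A call has 1 to 5 rows; each row shifts and turns the commanded pose from where the row before left it, along the tool's axes as they then stand; what a row does not reach is not made up. A row lasts 1/10 s, in which the tool goes at most 50 mm and 8.59 degrees, less where a joint would pass 70% of its speed; a pose out of reach is approached as far as the arm can. A call is refused whole if a number of a shift passes 0.05 or a number of a turn 0.15, either way. A call with a gripper value outside its range is refused whole. The fingers move at their own pace and stop on an object; "squeeze" is the grip in N (left out, the last holds). Time passes only in rows, so rows that do not move let the fingers close. It gives the time, the measured TCP pose, the force, the opening and the grip force at its end, in the units of the state.
- ctrl.get_obs(): the state, without advancing time (a new reading comes with each control period).
- ctrl.camera(name): name is "scene" or "side" or "wrist"; returns the picture (384x512x3 uint8, red, green, blue); there is no depth.
- ctrl.camera_model(name): a dict with "intrinsics" (3x3 intrinsics, pixels), "rvec" (rotation vector, rad) and "tvec" (3), from world to camera coordinates, as OpenCV has them. Camera axes: x right, y down, z forward; pixel columns grow to the right and rows downward; lengths in m; the calibration is good to about 2 mm. A picture is of the moment at which its call begins: read the wrist's pose just before it. camera_model takes no time and is no camera call; for the wrist camera it gives the pose at the moment of the call.
- ctrl.hand_in(): hands the job in; it is judged then, once.
The state is a dict: "time_s": time; "qpos": joint angles; "joint_vel": joint speeds; "tau": joint torques, N m; "ee_pos": TCP position; "eef_rot": TCP orientation; "force": force on the tool from outside, world axes, zero at the start; "moment": the same for the moment, N m; "grip_width": finger opening in m; "grip_force": force on a finger pad.
Only numpy, scipy, OpenCV 4.12 (cv2) and the standard library are available. Lean on these libraries where they do the work, as an engineer would, in place of code of your own. Each camera call takes 0.05 s, during which the arm holds its last target. There are 200 camera calls.

### The job

The big can capacitor lies on its side on the blue bench mat and has to come to the white inspection line in the middle of the mat. With the fingers on its top, roll it along the mat, without lifting it, dragging it or shoving it low from the side, until it lies along the line, centred over it, and leave it there at rest. Leave the small capacitor at the other end of the mat where it is.

Things in the scene. Friction and masses are not known exactly. Their poses are not given: they have to be found in the camera images.
- capacitor: Big capacitor: solid dark can, diameter 90 mm, length 105 mm, 0.6 to 0.9 kg, lying on its side 90 to 115 mm to either side of the line; two 10 mm terminals at its x end. Origin at its middle, on the axis, 45 mm above the mat. x = the can's axis, level, within 4 deg of parallel to the line; y and z turn as it rolls. Rolls freely, but the mat's rolling resistance keeps it where it is left.
- mark (a point): Middle of the white tape line (200 x 10 mm) across the blue mat, on the mat's upper face, 3 mm above the bench. x runs along the line, y across it: the rolling direction, along the mat's 400 mm length (260 mm wide along x); z up. The mat is fixed to the bench.
- small_capacitor: A small capacitor of the same make, diameter 40 mm, 70 mm long, lying parallel to the line on the other side of it, 90 to 115 mm away. Origin at its middle on the axis, 20 mm above the mat; x is its axis. To be left alone.
Things that resemble listed ones, but are neither listed nor needed, are in the scene too. Leave any yellow look-alike of the capacitor alone.

How it is judged:
By the outcome, as a careful person would: the job done as asked, in the order asked, and still so for the second after the job is handed in, with the robot touching nothing.
It also fails if it takes over 43 s, if anything falls off the work surface, if the arm or the gripper's body presses on something with over 40 N, if the wrist force passes 120 N, or if a joint passes its speed limit or range.

## Working session

There is one attempt and no reset: what is moved stays moved. The work goes in short steps, Python scripts to look and compute and a tool call to move; the robot and the scene stay as the last step left them, time stands still between calls to the robot, and variables do not carry over. Pictures are saved under pics/ and viewed, at most 10 in all, crops included, and the job is handed in when it is done.

Besides the shell and the picture viewer there is one more tool, called as name(argument=value, ...), one argument or row to a line, values as JSON. jog_arm: Moves the arm, as the interface text tells. Its arguments: {"type":"object","properties":{"motion":{"type":"array"},"squeeze":{"type":"number"}},"required":["motion"]}

```bash
mkdir -p pics; cat > h.py <<'E'
from station import ctrl
import numpy as np, cv2
def snap(n,f):
    m=ctrl.camera_model(n); im=ctrl.camera(n); cv2.imwrite(f'pics/{f}.png',im[:,:,::-1]); return im,m
def ray(m,uv,z):
    K=np.array(m['intrinsics']);R,_=cv2.Rodrigues(np.array(m['rvec'],float));t=np.array(m['tvec'],float).ravel()
    d=R.T@np.linalg.inv(K)@np.array([uv[0],uv[1],1.]);c=-R.T@t
    return c+d*(z-c[2])/d[2]
def proj(m,P):
    return cv2.projectPoints(np.array(P,float).reshape(-1,3),np.array(m['rvec'],float),np.array(m['tvec'],float),np.array(m['intrinsics'],float),None)[0].reshape(-1,2)
E
python3 - <<'E'
from h import *
a,_=snap('scene','scene0');b,_=snap('side','side0')
for n in('scene','side'):
    m=ctrl.camera_model(n);R,_=cv2.Rodrigues(np.array(m['rvec'],float));print(n,-R.T@np.array(m['tvec']).ravel())
print(ctrl.get_obs())
E
```

```text
scene [0.86428067 0.41019955 0.72480703]
side [ 0.15999133 -0.36368419  0.54599626]
{'time_s': 0.1, 'qpos': array([-6.65769309e-02,  3.00388076e-01,  1.52147216e+00,  9.47262354e-06,
        1.32071838e+00, -6.66241853e-02]), 'joint_vel': array([-0.00064702, -0.00071353, -0.00158899, -0.00104936,  0.00133985,
       -0.00015604]), 'tau': array([ 1.84928511e-03, -5.32644153e+01, -3.53284299e+01,  7.10431044e-02,
        2.34944851e-02, -7.30603051e-05]), 'ee_pos': array([5.49779180e-01, 2.69672297e-05, 2.04977952e-01]), 'eef_rot': array([-3.14060949e+00, -7.47958247e-05,  1.57084120e+00]), 'force': array([-0.03154436, -0.59806042,  0.89233491]), 'moment': array([ 0.03684919, -0.05584297,  0.02205961]), 'grip_force': 0.0, 'grip_width': 0.0939796827788259}
```

View pics/scene0.png

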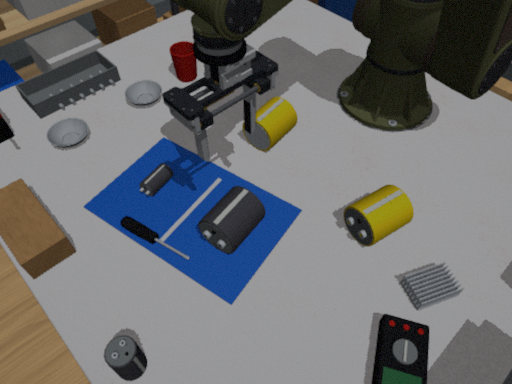

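View pics/side0.png

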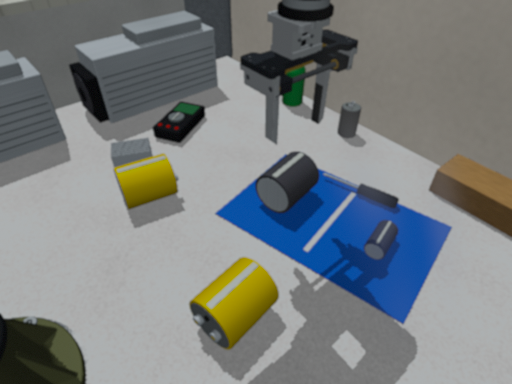

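The scene camera shows the mat with corners near (167,143), (87,207), (235,285) and (299,211). The line runs from about (220,180) to (160,238), the dark can sits at (231,220), and the small can is at (156,180). A screwdriver lies near the line's end, from (125,222) to (188,257). The side view agrees with this. Next I'll measure positions.

```bash
python3 - <<'E'
from h import *
for n in('scene','side'):
    im=cv2.imread(f'pics/{n}0.png');m=ctrl.camera_model(n)
    hsv=cv2.cvtColor(im,cv2.COLOR_BGR2HSV)
    blue=cv2.inRange(hsv,(105,150,60),(125,255,255))
    h=cv2.convexHull(np.vstack([c for c in cv2.findContours(blue,0,2)[0] if cv2.contourArea(c)>100]))
    q=cv2.approxPolyDP(h,8,True).reshape(-1,2)
    print(n,'mat');[print(p,ray(m,p,.003).round(4)) for p in q]
    white=cv2.inRange(hsv,(0,0,140),(180,110,255))
    mm=np.zeros_like(white);cv2.fillConvexPoly(mm,h,255);mm=cv2.erode(mm,np.ones((9,9)))
    k,l,s,c=cv2.connectedComponentsWithStats(white&mm)
    for i in range(1,k):
        if s[i,4]>25:
            r=cv2.boxPoints(cv2.minAreaRect(np.argwhere(l==i)[:,::-1].astype(np.float32)))
            print('white',s[i],[ray(m,p,.003)[:2].round(3).tolist() for p in r])
    x0,y0,x1,y1=(75,135,310,295) if n=='scene' else (210,140,455,325)
    k=3.3 
    cv2.imwrite(f'pics/{n}0c.png',cv2.resize(im[y0:y1,x0:x1],None,fx=k,fy=k,interpolation=2))
E
```

```text
scene mat
[355   0] [-0.3629 -0.3857  0.003 ]
[300 210] [0.4437 0.1019 0.003 ]
[231 303] [0.6908 0.1584 0.003 ]
[ 86 208] [ 0.7774 -0.2191  0.003 ]
[ 0 90] [ 0.7496 -0.7421  0.003 ]
[ 2 60] [ 0.6885 -0.8763  0.003 ]
white [ 245    6  101   49 2848] [[0.127, -0.427], [-0.077, -0.636], [-0.297, -0.374], [-0.069, -0.2]]
white [    7    30   186   172 10771] [[0.736, -0.736], [0.07, -0.982], [0.283, -0.284], [0.767, -0.231]]
white [ 47  50  34  13 113] [[0.591, -0.788], [0.488, -0.788], [0.495, -0.765], [0.596, -0.766]]
white [196  61   8  19  94] [[0.325, -0.413], [0.269, -0.479], [0.255, -0.464], [0.312, -0.398]]
white [ 213   82  112  125 5502] [[0.495, -0.136], [0.134, -0.334], [0.107, -0.039], [0.444, 0.089]]
white [191  87  14   8  32] [[0.375, -0.373], [0.329, -0.373], [0.332, -0.366], [0.377, -0.365]]
white [160 178  62  64 405] [[0.706, -0.048], [0.511, -0.092], [0.512, -0.079], [0.706, -0.036]]
white [215 190  32  33 150] [[0.597, -0.005], [0.493, -0.022], [0.494, -0.013], [0.598, 0.003]]
side mat
[217 212] [0.4427 0.1002 0.003 ]
[256 180] [0.57   0.1272 0.003 ]
[320 170] [0.7089 0.0592 0.003 ]
[449 229] [ 0.768  -0.2314  0.003 ]
[402 322] [ 0.5258 -0.2858  0.003 ]
white [303 192  53  60 477] [[0.51, -0.08], [0.71, -0.034], [0.708, -0.05], [0.51, -0.093]]
white [378 221  14  21  51] [[0.634, -0.158], [0.698, -0.141], [0.698, -0.145], [0.634, -0.161]]
```

View pics/scene0c.png

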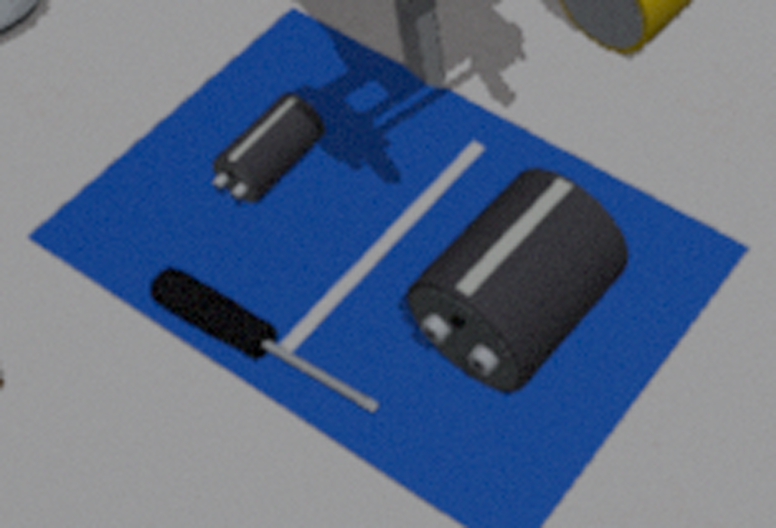

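View pics/side0c.png

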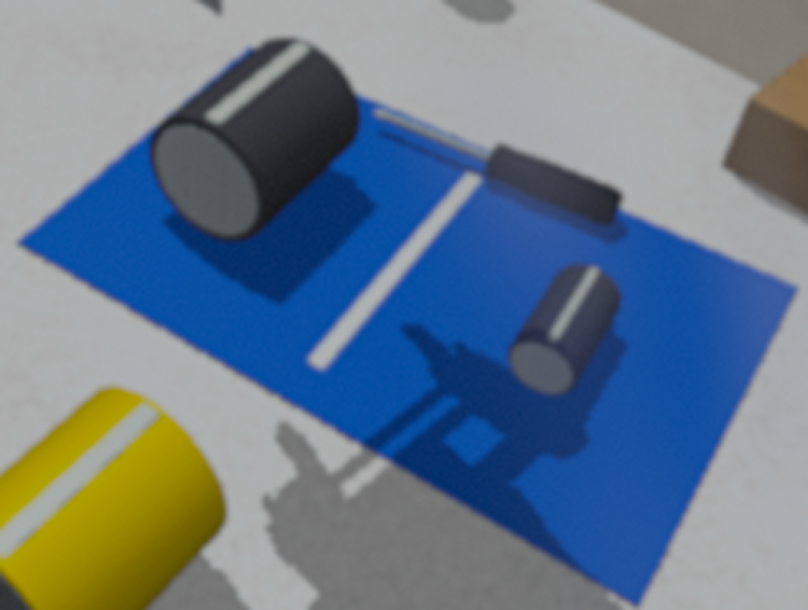

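```bash
cat > fit.py <<'E'
from h import *
from scipy.optimize import minimize
C=np.array([.609,-.064]);TH=np.arctan2(.044,.196)
e=np.array([np.cos(TH),np.sin(TH)]);n=np.array([-e[1],e[0]])
def hull(m,p,r,L):
    a=np.linspace(0,2*np.pi,60);ax=np.array([np.cos(p[2]),np.sin(p[2])]);nn=np.array([-ax[1],ax[0]])
    P=[[*(np.array(p[:2])+s*L/2*ax+r*np.cos(t)*nn),.003+r+r*np.sin(t)] for s in(-1,1) for t in a]
    return cv2.convexHull(proj(m,P).astype(np.float32))
def mask(im,roi,seed):
    hsv=cv2.cvtColor(im,cv2.COLOR_BGR2HSV);k=(((hsv[...,1]<110)&(hsv[...,2]<105))*255).astype(np.uint8)
    mm=np.zeros_like(k);x0,y0,x1,y1=roi;mm[y0:y1,x0:x1]=k[y0:y1,x0:x1]
    mm=cv2.morphologyEx(mm,cv2.MORPH_CLOSE,np.ones((5,5)))
    _,l,s,_=cv2.connectedComponentsWithStats(mm);lab=l[seed[1]-2:seed[1]+3,seed[0]-2:seed[0]+3].max()
    c=np.argwhere(l==lab)[:,::-1];return cv2.convexHull(c.astype(np.int32))
def fit(views,r,L,p0):
    def cost(p):
        t=0
        for m,h in views:
            H=hull(m,p,r,L);hh=h.astype(np.float32)
            i=cv2.intersectConvexConvex(H,hh)[0];t+=1-i/(cv2.contourArea(H)+cv2.contourArea(hh)-i)
        return t
    s=minimize(cost,p0,method='Nelder-Mead',options=dict(initial_simplex=[p0]+[list(np.array(p0)+d) for d in([.02,0,0],[0,.02,0],[0,0,.1])]))
    d=s.x[:2]-C;return s.x,s.fun,d@e,d@n,np.degrees(s.x[2]-TH)
E
python3 - <<'E'
from fit import *
ms,md=ctrl.camera_model('scene'),ctrl.camera_model('side')
S,D=cv2.imread('pics/scene0.png'),cv2.imread('pics/side0.png')
hs=mask(S,(192,183,270,256),(240,228));hd=mask(D,(250,148,325,215),(300,190))
print(cv2.boundingRect(hs),cv2.boundingRect(hd))
for v in([(ms,hs)],[(md,hd)],[(ms,hs),(md,hd)]): print(fit(v,.045,.105,[.575,.03,.22]))
for uv in((189,258),(157,240),(122,220)):
    p=ray(ms,uv,.008)[:2];print(p,(p-C)@e,(p-C)@n)
for uv in((325,175),(358,186),(398,203)):
    p=ray(md,uv,.008)[:2];print(p,(p-C)@e,(p-C)@n)
print(hull(md,[.575,.03,.22],.045,.105).reshape(-1,2)[::9])
E
```

```text
(199, 186, 66, 67) (256, 152, 62, 61)
(array([0.58331621, 0.04138398, 0.18437596]), np.float64(0.07100751323871723), np.float64(-0.0019769569140977495), np.float64(0.10845059732941145), np.float64(-2.088592431771739))
(array([0.58605556, 0.0445041 , 0.26328992]), np.float64(0.08709458193213804), np.float64(0.001379291674408248), np.float64(0.11089492473694822), np.float64(2.432844545312975))
(array([0.58565807, 0.04373984, 0.14066123]), np.float64(0.16648122362989592), np.float64(0.0008240546155201247), np.float64(0.1102362884231899), np.float64(-4.593261582860788))
[0.69113402 0.0332859 ] 0.10144884102887275 0.07693293621917327
[ 0.7132063 -0.0440954] 0.10603565203896737 -0.0034039296637879985
[ 0.73852776 -0.13504663] 0.11082040025743108 -0.09769290110766515
[0.69916082 0.03542965] 0.1097502868771069 0.07726644500068114
[ 0.72693103 -0.03723042] 0.12093078926464586 0.00028809993692958664
[ 0.74853747 -0.12568648] 0.12263727380416721 -0.09075255800475696
[[320.59967 178.70332]
 [287.17484 217.80528]
 [271.22153 215.01982]
 [257.63028 199.99077]
 [256.84003 184.31158]
 [298.492   154.48012]
 [315.11792 164.85625]]
```

jog_arm(
  motion=[
    [0.02,0.015,0,0,0,0,0.28],
    [0.02,0.02,0,0,0,0,0.28],
    [0,0,0,0,0,-0.1,0.28],
    [0,0,0,0,0,-0.1,0.28],
    [0,0,0,0,0,0,0.28],
  ],
)

```text
time_s: 0.6
ee_pos: [0.5849, 0.0402, 0.205]
eef_rot: [-3.141, -0.0, 1.773]
force: [-0.2, -0.9, 0.0]
grip_width: 0.0602
grip_force: 0.0
```

```bash
python3 - <<'E'
from fit import *
def sl(im,m,thr,roi,z):
    h=cv2.cvtColor(im,cv2.COLOR_BGR2HSV);x0,y0,x1,y1=roi
    k=((h[...,1]<110)&(h[...,2]>thr))*np.uint8(255);b=np.zeros_like(k);b[y0:y1,x0:x1]=k[y0:y1,x0:x1]
    _,l,s,_=cv2.connectedComponentsWithStats(b);i=1+s[1:,4].argmax();pts=np.argwhere(l==i)[:,::-1].astype(float)
    W=np.array([ray(m,p,z)[:2] for p in pts]);c=W.mean(0);v=np.linalg.svd(W-c)[2][0];v*=np.sign(v[0])
    t=(W-c)@v;print(s[i],c.round(4),'ang',np.degrees(np.arctan2(v[1],v[0])).round(2),'len',np.ptp(t).round(3))
ms,md=ctrl.camera_model('scene'),ctrl.camera_model('side')
S,D=cv2.imread('pics/scene0.png'),cv2.imread('pics/side0.png')
sl(S,ms,140,(155,175,226,245),.003);sl(S,ms,140,(212,186,250,226),.09)
sl(D,md,140,(300,190,358,255),.003);sl(D,md,135,(265,148,306,182),.09)
im,m=snap('wrist','w1');o=ctrl.get_obs();print(o['ee_pos'],o['eef_rot'],o['force'],o['grip_width'],o['time_s'])
R,_=cv2.Rodrigues(np.array(m['rvec'],float));print(-R.T@np.array(m['tvec']).ravel())
E
```

```text
[160 178  62  64 402] [ 0.6137 -0.0626] ang 12.69 len 0.199
[215 190  32  33 144] [0.5851 0.0416] ang 10.65 len 0.093
[303 192  53  60 475] [ 0.6012 -0.066 ] ang 12.76 len 0.204
[265 148  41  29 560] [0.5897 0.0724] ang 10.01 len 0.115
[0.58486866 0.04000516 0.20512586] [-3.14099950e+00 -8.85216282e-05  1.76879972e+00] [-0.32746637 -0.44040454  0.57279395] 0.06023174830294688 0.65
[0.56841372 0.11125659 0.38452127]
```

View pics/w1.png

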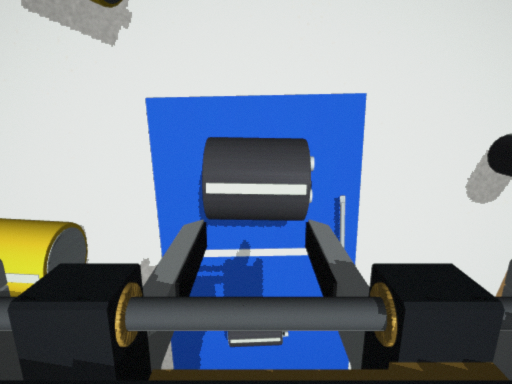

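The wrist view shows the can at (203–310, 138–220), with its stripe at row 188. The line is at row 252, and the screwdriver shank (340, 195–270) is clear of the can's lane. I'll refine the fit with this view.

```bash
cat >> fit.py <<'E'
def ang(im,m,roi,z,thr=150):
    h=cv2.cvtColor(im,cv2.COLOR_BGR2HSV);x0,y0,x1,y1=roi
    k=((h[...,1]<90)&(h[...,2]>thr))*np.uint8(255);b=np.zeros_like(k);b[y0:y1,x0:x1]=k[y0:y1,x0:x1]
    _,l,s,_=cv2.connectedComponentsWithStats(b);i=1+s[1:,4].argmax()
    W=np.array([ray(m,p,z)[:2] for p in np.argwhere(l==i)[:,::-1].astype(float)]);c=W.mean(0);v=np.linalg.svd(W-c)[2][0];v*=np.sign(v[0])
    return c,np.degrees(np.arctan2(v[1],v[0])),np.ptp((W-c)@v)
E
python3 - <<'E'
from fit import *
m=ctrl.camera_model('wrist');W=cv2.imread('pics/w1.png')
print(ang(W,m,(207,246,306,260),.003),'line');print(ang(W,m,(200,180,309,198),.088),'stripe')
h=mask(W,(190,130,325,221),(255,205));print(cv2.boundingRect(h))
print(fit([(m,h)],.045,.105,[.585,.043,.19]))
P=hull(m,[.584,.043,.19],.045,.105).reshape(-1,2);print(P.min(0),P.max(0))
E
```

```text
(array([ 0.60464843, -0.06686165]), np.float64(12.685529436190533), np.float64(0.13106867516356507)) line
(array([0.58288627, 0.03928138]), np.float64(10.478743063178763), np.float64(0.09821905011748878)) stripe
(202, 138, 109, 82)
(array([0.58333216, 0.03985972, 0.17792885]), np.float64(0.03760021436377703), np.float64(-0.002295266512838249), np.float64(0.10695985723213192), np.float64(-2.4579843470589022))
[202.937   134.92934] [312.475  217.9971]
```

jog_arm(
  motion=[
    [0.0185,-0.0015,0,0,0,0.015,0.28],
    [0,0,0.05,0,0,0,0.28],
    [0,0,0.045,0,0,0,0.28],
    [0,0,0.015,0,0,0,0.28],
    [0,0,0,0,0,0,0.28],
  ],
)

```text
time_s: 1.15
ee_pos: [0.5793, 0.0577, 0.0944]
eef_rot: [-3.139, -0.0, 1.754]
force: [0.5, -0.6, 0.1]
grip_width: 0.0606
grip_force: 0.0
```

jog_arm(
  motion=[
    [0,0,0.001,0,0,0,0.28],
    [0,0,0.001,0,0,0,0.28],
    [0,0,0,0,0,0,0.28],
    [0,0,0,0,0,0,0.28],
  ],
)

```text
time_s: 1.55
ee_pos: [0.58, 0.0578, 0.094]
eef_rot: [3.141, 0.0, 1.755]
force: [0.2, 0.3, -0.6]
grip_width: 0.0601
grip_force: 0.0
```

jog_arm(
  motion=[
    [0,0,0.001,0,0,0,0.28],
    [0,0,0.001,0,0,0,0.28],
    [0,0,0,0,0,0,0.28],
    [0,0,0,0,0,0,0.28],
  ],
)

```text
time_s: 1.95
ee_pos: [0.5801, 0.0579, 0.0919]
eef_rot: [3.141, 0.0, 1.756]
force: [-1.1, 0.5, 4.0]
grip_width: 0.0603
grip_force: 2.5
```

jog_arm(
  motion=[
    [0,0,0.001,0,0,0,0.28],
    [0,0,0,0,0,0,0.28],
  ],
)

```text
time_s: 2.15
ee_pos: [0.5802, 0.0579, 0.0916]
eef_rot: [3.14, 0.0, 1.756]
force: [-4.1, 0.2, 11.0]
grip_width: 0.0601
grip_force: 6.0
```

jog_arm(
  motion=[
    [0,0,0.001,0,0,0,0.28],
    [0,0,0,0,0,0,0.28],
  ],
)

```text
time_s: 2.35
ee_pos: [0.5803, 0.058, 0.0913]
eef_rot: [3.14, 0.0, 1.756]
force: [-7.0, 0.9, 18.6]
grip_width: 0.0604
grip_force: 9.6
```

jog_arm(
  motion=[
    [-0.004,0,-0.0004,0,0,0,0.28],
    [-0.004,0,-0.0003,0,0,0,0.28],
    [-0.004,0,-0.0002,0,0,0,0.28],
    [-0.004,0,-0.0002,0,0,0,0.28],
    [-0.004,0,-0.0001,0,0,0,0.28],
  ],
)

```text
time_s: 2.85
ee_pos: [0.584, 0.0379, 0.0928]
eef_rot: [3.14, 0.001, 1.756]
force: [-7.9, -1.1, 21.1]
grip_width: 0.0602
grip_force: 10.7
```

```bash
python3 - <<'E'
from fit import *
im,m=snap('wrist','w2');print(ctrl.get_obs()['ee_pos'])
c=cv2.cvtColor(im,4)
E
```

```text
[0.58410461 0.0373899  0.09280972]
```

View pics/w2.png

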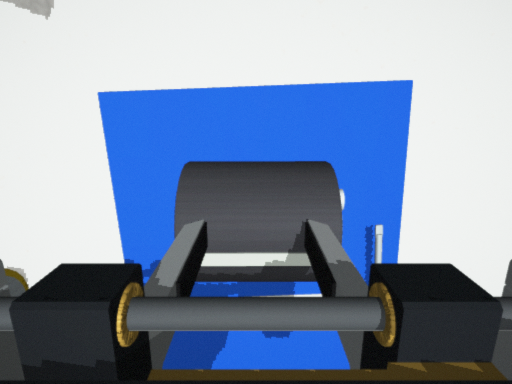

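The wrist view shows the can rolling: the stripe has advanced to row 260 between the fingertips at about (195,225) and (318,225). I'll continue the stroke with a slight yaw.

jog_arm(
  motion=[
    [-0.004,0,0,0,0,-0.003,0.28],
    [-0.004,0,0,0,0,-0.004,0.28],
    [-0.004,0,0,0,0,-0.004,0.28],
    [-0.004,0,0,0,0,-0.004,0.28],
    [-0.004,0,0,0,0,-0.004,0.28],
  ],
)

```text
time_s: 3.4
ee_pos: [0.588, 0.0182, 0.0929]
eef_rot: [3.139, 0.001, 1.774]
force: [-5.9, -1.3, 20.9]
grip_width: 0.06
grip_force: 10.5
```

jog_arm(
  motion=[
    [-0.004,0,0,0,0,-0.003,0.28],
    [-0.004,0,0,0,0,-0.004,0.28],
    [-0.004,0,0,0,0,-0.004,0.28],
    [-0.004,0,0.0001,0,0,-0.004,0.28],
    [-0.004,0,0.0001,0,0,-0.004,0.28],
  ],
)

```text
time_s: 3.9
ee_pos: [0.5924, -0.0014, 0.0924]
eef_rot: [3.139, 0.001, 1.794]
force: [-2.6, -0.6, 15.6]
grip_width: 0.0604
grip_force: 7.6
```

jog_arm(
  motion=[
    [-0.004,0,0.0002,0,0,0,0.28],
    [-0.004,0,0.0003,0,0,0,0.28],
    [0,0,0,0,0,0,0.28],
    [0,0,0,0,0,0,0.28],
  ],
)

```text
time_s: 4.3
ee_pos: [0.5941, -0.0094, 0.0916]
eef_rot: [3.139, 0.001, 1.793]
force: [-3.1, -2.2, 15.0]
grip_width: 0.0601
grip_force: 7.3
```

jog_arm(
  motion=[
    [0,0,-0.003,0,0,0,0.28],
    [0,0,-0.005,0,0,0,0.28],
    [0,0,-0.01,0,0,0,0.28],
    [0,0,-0.03,0,0,0,0.28],
    [0.04,0,-0.03,0,0,0,0.28],
  ],
)

```text
time_s: 4.8
ee_pos: [0.5847, 0.0279, 0.1688]
eef_rot: [-3.141, 0.0, 1.79]
force: [0.7, 1.4, 0.7]
grip_width: 0.0602
grip_force: 0.0
```

```bash
python3 - <<'E'
from fit import *
im,m=snap('wrist','w3');o=ctrl.get_obs();print(o['ee_pos'],o['eef_rot'],o['time_s'])
snap('scene','scene3')
E
```

```text
[0.58501079 0.03453211 0.1746429 ] [3.13528992e+00 2.51345050e-04 1.79398311e+00] 4.85
```

View pics/w3.png

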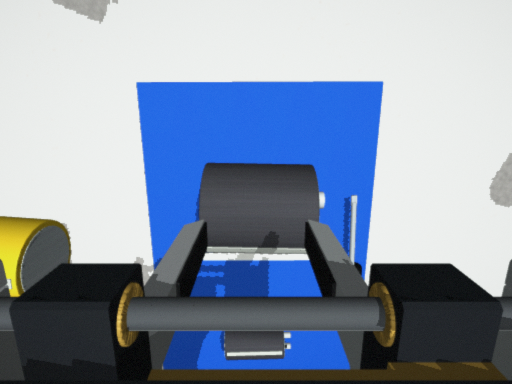

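The wrist view shows the can at (200–320, 163–250), advanced and square with the mat, with its stripe now at row 250.

```bash
cat > loc.py <<'E'
from fit import *
def loc(f,g):
    m=ctrl.camera_model('scene');S=cv2.imread(f'pics/{f}.png');P=hull(m,g,.045,.105).reshape(-1,2)
    x0,y0=P.min(0).astype(int)-7;x1,y1=P.max(0).astype(int)+7;s=P.mean(0).astype(int)
    h=mask(S,(x0,y0,x1,y1),s);r=fit([(m,h)],.045,.105,g);print('fit',(x0,y0,x1,y1),cv2.boundingRect(h),r)
    o=S.copy();cv2.polylines(o,[h.astype(np.int32)],True,(0,255,0),1);cv2.polylines(o,[hull(m,r[0],.045,.105).astype(np.int32)],True,(0,0,255),1)
    cv2.imwrite(f'pics/{f}o.png',cv2.resize(o[130:310,70:320],None,fx=3,fy=3));return r
E
python3 -c "
from loc import *
loc('scene0',[.583,.042,.18]);loc('scene3',[.591,.01,.21])"
```

```text
fit (np.int64(190), np.int64(177), np.int64(272), np.int64(259)) (199, 186, 66, 67) (array([0.58331128, 0.04138311, 0.18440409]), np.float64(0.07100756315528156), np.float64(-0.0019819609368354266), np.float64(0.10845082911261109), np.float64(-2.0869805260538916))
fit (np.int64(177), np.int64(170), np.int64(259), np.int64(252)) (184, 170, 67, 75) (array([0.59178514, 0.00530028, 0.23142212]), np.float64(0.20662402581535244), np.float64(-0.0016174037849799531), np.float64(0.07138812052448028), np.float64(0.6069540482135508))
```

View pics/scene3o.png

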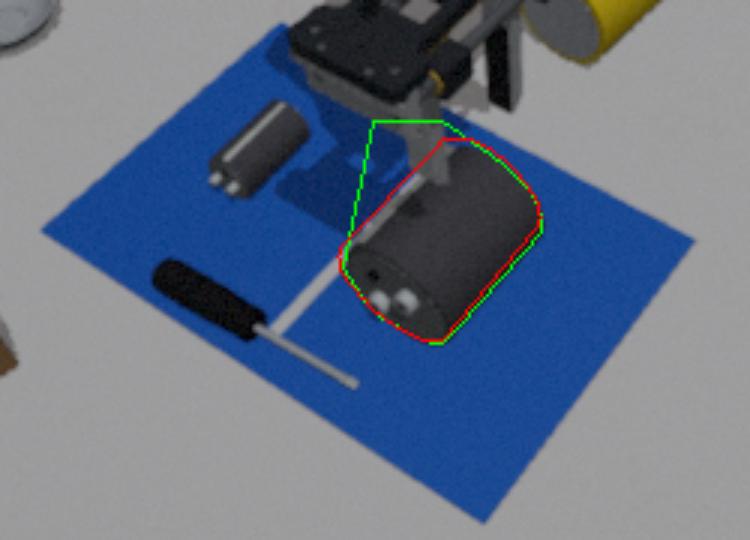

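jog_arm(
  motion=[
    [-0.006,0,0.03,0,0,0,0.28],
    [0,0,0.03,0,0,0,0.28],
    [0,0,0.013,0,0,0,0.28],
    [0,0,0,0,0,0,0.28],
    [0,0,0,0,0,0,0.28],
  ],
)

```text
time_s: 5.4
ee_pos: [0.5861, 0.0242, 0.0954]
eef_rot: [3.141, 0.0, 1.794]
force: [0.9, -0.5, 0.6]
grip_width: 0.06
grip_force: 0.0
```

jog_arm(
  motion=[
    [0,0,0.003,0,0,0,0.28],
    [0,0,0.001,0,0,0,0.28],
    [0,0,0.001,0,0,0,0.28],
    [0,0,0,0,0,0,0.28],
  ],
)

```text
time_s: 5.8
ee_pos: [0.5865, 0.0244, 0.0917]
eef_rot: [3.139, 0.001, 1.794]
force: [-3.5, 1.4, 11.4]
grip_width: 0.0601
grip_force: 5.8
```

jog_arm(
  motion=[
    [0,0,0.001,0,0,0,0.28],
    [-0.004,0,-0.0004,0,0,0,0.28],
    [-0.004,0,-0.0003,0,0,0,0.28],
    [-0.004,0,-0.0002,0,0,0,0.28],
    [-0.004,0,-0.0002,0,0,0,0.28],
  ],
)

```text
time_s: 6.3
ee_pos: [0.5899, 0.0084, 0.0927]
eef_rot: [3.14, 0.001, 1.794]
force: [-8.0, -1.8, 21.2]
grip_width: 0.0599
grip_force: 10.5
```

jog_arm(
  motion=[
    [-0.004,0,-0.0001,0,0,0,0.28],
    [-0.004,0,0,0,0,0,0.28],
    [-0.004,0,0,0,0,0,0.28],
    [-0.004,0,0,0,0,0,0.28],
    [-0.004,0,0,0,0,0,0.28],
  ],
)

```text
time_s: 6.8
ee_pos: [0.594, -0.0114, 0.0929]
eef_rot: [3.14, 0.001, 1.794]
force: [-12.3, -1.7, 23.5]
grip_width: 0.0605
grip_force: 11.9
```

jog_arm(
  motion=[
    [-0.004,0,0,0,0,0,0.28],
    [-0.004,0,0,0,0,0,0.28],
    [-0.004,0,0,0,0,0,0.28],
    [-0.004,0,0.0001,0,0,0,0.28],
    [-0.004,0,0.0001,0,0,0,0.28],
  ],
)

```text
time_s: 7.3
ee_pos: [0.5984, -0.031, 0.0925]
eef_rot: [3.14, 0.001, 1.794]
force: [-11.0, -2.7, 19.3]
grip_width: 0.0604
grip_force: 10.0
```

jog_arm(
  motion=[
    [-0.004,0,0.0002,0,0,0,0.28],
    [-0.004,0,0.0003,0,0,0,0.28],
    [-0.004,0,0.0003,0,0,0,0.28],
    [0,0,0,0,0,0,0.28],
    [0,0,0,0,0,0,0.28],
  ],
)

```text
time_s: 7.8
ee_pos: [0.6011, -0.0429, 0.0914]
eef_rot: [3.141, 0.002, 1.794]
force: [-9.7, -4.2, 19.5]
grip_width: 0.0602
grip_force: 9.4
```

jog_arm(
  motion=[
    [0,0,-0.003,0,0,0,0.28],
    [0,0,-0.005,0,0,0,0.28],
    [0,0,-0.01,0,0,0,0.28],
    [0,0,-0.03,0,0,0,0.28],
    [0.04,0,-0.04,0,0,0,0.28],
  ],
)

```text
time_s: 8.3
ee_pos: [0.5929, -0.0095, 0.1729]
eef_rot: [-3.14, -0.0, 1.79]
force: [0.1, 0.6, 0.4]
grip_width: 0.0603
grip_force: 0.0
```

jog_arm(
  motion=[
    [0,0,-0.05,0,0,0,0.28],
    [0,0,-0.04,0,0,0,0.28],
    [0,0,0,0,0,0,0.28],
    [0,0,0,0,0,0,0.28],
  ],
)

```text
time_s: 8.7
ee_pos: [0.5931, -0.0074, 0.2633]
eef_rot: [3.14, 0.0, 1.794]
force: [0.9, -0.7, -0.9]
grip_width: 0.06
grip_force: 0.0
```

```bash
python3 - <<'E'
from loc import *
snap('scene','scene4');snap('wrist','w4');o=ctrl.get_obs();print(o['ee_pos'],o['eef_rot'],o['time_s'])
loc('scene4',[.601,-.027,.22])
E
```

```text
[ 0.59259521 -0.00747695  0.26135912] [-3.13973169e+00 -6.03994093e-04  1.79377576e+00] 8.8
fit (np.int64(162), np.int64(162), np.int64(243), np.int64(243)) (173, 172, 65, 64) (array([ 0.60029481, -0.02386145,  0.14471257]), np.float64(0.06207303179376478), np.float64(0.0002980879522496907), np.float64(0.04107060624255051), np.float64(-4.3611367177747296))
```

View pics/scene4o.png

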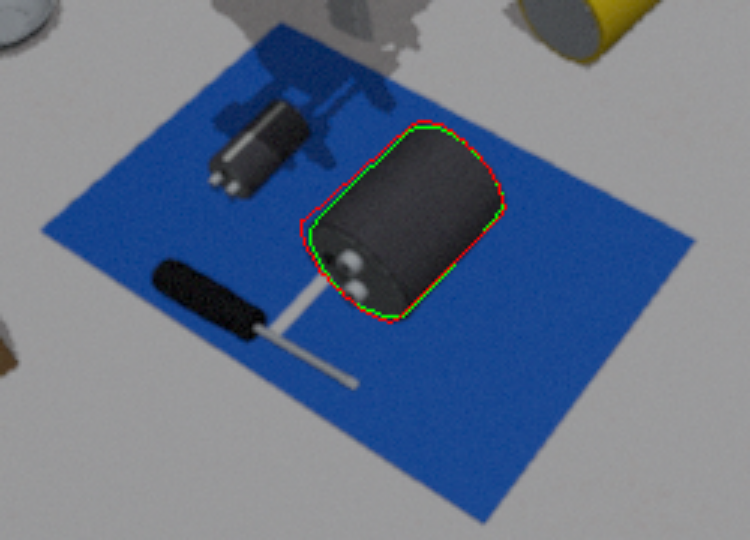

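The can's silhouette now spans (173–238, 172–236) in the scene image, about 40 mm short of the line. I'll get its yaw from the wrist image.

```bash
cat > wl.py <<'E'
from fit import *
def wl(f,g,cut=None):
    m=ctrl.camera_model('wrist');W=cv2.imread(f'pics/{f}.png');P=hull(m,g,.045,.105).reshape(-1,2)
    x0,y0=P.min(0).astype(int)-8;x1,y1=P.max(0).astype(int)+8
    if cut:y1=min(y1,cut)
    h=mask(W,(x0,y0,x1,y1),(int((x0+x1)/2),int(P[:,1].min())+30));print((x0,y0,x1,y1),cv2.boundingRect(h))
    for y in(.1,.2,.3): print(fit([(m,h)],.045,.105,[g[0],g[1],y]))
    return m,W
E
python3 - <<'E'
from wl import *
m,W=wl('w4',[.600,-.025,.22])
g=cv2.GaussianBlur(W,(3,3),0);cv2.imwrite('pics/w4c.png',W)
E
```

```text
(np.int64(207), np.int64(141), np.int64(314), np.int64(227)) (213, 150, 90, 70)
(array([ 0.5967091 , -0.02704608,  0.20457975]), np.float64(0.04905819081168494), np.float64(-0.0038981053310207926), np.float64(0.03874872173051278), np.float64(-0.9310004299093789))
(array([ 0.59668154, -0.02705172,  0.20453363]), np.float64(0.04905873729833754), np.float64(-0.003926227242797852), np.float64(0.03874925280903561), np.float64(-0.9336426150325702))
(array([ 0.59601904, -0.02718903,  0.20453512]), np.float64(0.04907204027475265), np.float64(-0.0046027199960102004), np.float64(0.03876039310101707), np.float64(-0.9335573807203033))
```

View pics/w4.png

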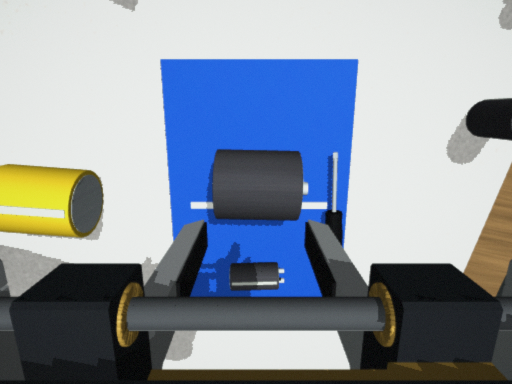

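jog_arm(
  motion=[
    [0.001,0,0.05,0,0,0,0.28],
    [0,0,0.05,0,0,0,0.28],
    [0,0,0.05,0,0,0,0.28],
    [0,0,0.016,0,0,0,0.28],
    [0,0,0,0,0,0,0.28],
  ],
)

```text
time_s: 9.3
ee_pos: [0.591, -0.0064, 0.0929]
eef_rot: [-3.136, -0.002, 1.794]
force: [-0.0, -0.3, 0.2]
grip_width: 0.0603
grip_force: 0.0
```

jog_arm(
  motion=[
    [0,0,0.002,0,0,0,0.28],
    [0,0,0.001,0,0,0,0.28],
    [0,0,0,0,0,0,0.28],
    [0,0,0,0,0,0,0.28],
  ],
)

```text
time_s: 9.7
ee_pos: [0.5928, -0.0066, 0.0936]
eef_rot: [3.141, 0.0, 1.794]
force: [-0.2, -0.4, 0.4]
grip_width: 0.0601
grip_force: 0.0
```

jog_arm(
  motion=[
    [0,0,0.002,0,0,0,0.28],
    [0,0,0.001,0,0,0,0.28],
    [0,0,0.001,0,0,0,0.28],
    [0,0,0,0,0,0,0.28],
  ],
)

```text
time_s: 10.1
ee_pos: [0.5932, -0.0065, 0.0909]
eef_rot: [3.14, 0.0, 1.794]
force: [-4.1, 1.3, 11.8]
grip_width: 0.06
grip_force: 6.3
```

jog_arm(
  motion=[
    [0,0,0.001,0,0,0,0.28],
    [-0.004,0,-0.0005,0,0,0,0.28],
    [-0.004,0,-0.0004,0,0,0,0.28],
    [-0.004,0,-0.0003,0,0,0,0.28],
    [-0.004,0,-0.0002,0,0,0,0.28],
  ],
)

```text
time_s: 10.6
ee_pos: [0.5967, -0.0225, 0.0923]
eef_rot: [3.14, 0.001, 1.794]
force: [-10.7, -0.8, 23.1]
grip_width: 0.0599
grip_force: 11.7
```

jog_arm(
  motion=[
    [-0.004,0,-0.0001,0,0,0,0.28],
    [-0.004,0,-0.0001,0,0,-0.003,0.28],
    [-0.004,0,0,0,0,-0.003,0.28],
    [-0.004,0,0,0,0,-0.003,0.28],
    [-0.004,0,0,0,0,-0.003,0.28],
  ],
)

```text
time_s: 11.1
ee_pos: [0.601, -0.0424, 0.0928]
eef_rot: [3.14, 0.001, 1.806]
force: [-11.8, -2.5, 26.1]
grip_width: 0.0604
grip_force: 13.0
```

jog_arm(
  motion=[
    [-0.004,0,0,0,0,0,0.28],
    [-0.004,0,0,0,0,0,0.28],
    [-0.004,0,0,0,0,0,0.28],
    [-0.004,0,0,0,0,0,0.28],
    [-0.004,0,0.0001,0,0,0,0.28],
  ],
)

```text
time_s: 11.6
ee_pos: [0.6055, -0.062, 0.0927]
eef_rot: [3.141, 0.001, 1.806]
force: [-12.7, -1.8, 24.5]
grip_width: 0.0603
grip_force: 12.2
```

jog_arm(
  motion=[
    [-0.004,0,0.0001,0,0,0,0.28],
    [-0.004,0,0.0002,0,0,0,0.28],
    [-0.004,0,0.0003,0,0,0,0.28],
    [-0.004,0,0.0004,0,0,0,0.28],
    [-0.004,0,0.0004,0,0,0,0.28],
  ],
)

```text
time_s: 12.1
ee_pos: [0.6104, -0.0817, 0.0911]
eef_rot: [3.141, 0.002, 1.806]
force: [-11.5, -5.8, 22.6]
grip_width: 0.0598
grip_force: 10.8
```

jog_arm(
  motion=[
    [0,0,0,0,0,0,0.28],
    [0,0,0,0,0,0,0.28],
    [0,0,-0.003,0,0,0,0.28],
    [0,0,-0.005,0,0,0,0.28],
    [0,0,-0.01,0,0,0,0.28],
  ],
)

```text
time_s: 12.6
ee_pos: [0.6097, -0.0804, 0.1063]
eef_rot: [-3.14, -0.001, 1.806]
force: [0.7, -0.0, 0.0]
grip_width: 0.0607
grip_force: 0.0
```

jog_arm(
  motion=[
    [0,0,-0.04,0,0,0,0.28],
    [0.05,0,-0.05,0,0,0,0.28],
    [0.05,0,-0.05,0,0,0,0.28],
    [0,0,0,0,0,0,0.28],
    [0,0,0,0,0,0,0.28],
  ],
)

```text
time_s: 13.1
ee_pos: [0.5938, -0.0112, 0.2182]
eef_rot: [3.14, 0.001, 1.807]
force: [-0.1, -0.0, -1.6]
grip_width: 0.0603
grip_force: 0.0
```

```bash
python3 - <<'E'
from loc import *
from wl import *
snap('scene','scene5');snap('wrist','w5');o=ctrl.get_obs();print(o['ee_pos'],o['eef_rot'],o['time_s'])
loc('scene5',[.606,-.064,.22]);m,W=wl('w5',[.606,-.064,.22])
a=cv2.imread('pics/scene5o.png')[60:440,100:560];b=W[60:330,120:390]
cv2.imwrite('pics/both5.png',np.hstack([cv2.resize(a,(400,380)),cv2.resize(b,(380,380))]))
E
```

```text
[ 0.59337094 -0.01224155  0.21629277] [-3.13990418e+00 -4.39046202e-04  1.80546858e+00] 13.2
fit (np.int64(149), np.int64(154), np.int64(229), np.int64(233)) (149, 154, 74, 73) (array([ 0.60580397, -0.06999209,  0.19068276]), np.float64(0.29544055227532495), np.float64(-0.004430911807123763), np.float64(-0.005146522319366317), np.float64(-1.7272393853551933))
(np.int64(199), np.int64(174), np.int64(316), np.int64(269)) (199, 183, 117, 85)
(array([ 0.60604407, -0.06813425,  0.24579705]), np.float64(0.14693679466694387), np.float64(-0.003789703858768139), np.float64(-0.0033863926465318587), np.float64(1.430577156625874))
(array([ 0.60603788, -0.06812865,  0.24571876]), np.float64(0.14693676062843242), np.float64(-0.0037945206673043307), np.float64(-0.0033795700204826717), np.float64(1.4260911495487618))
(array([ 0.60604099, -0.06813645,  0.24585191]), np.float64(0.1469368554552668), np.float64(-0.0037931920601783488), np.float64(-0.003387866406685194), np.float64(1.4337205451435615))
```

View pics/both5.png

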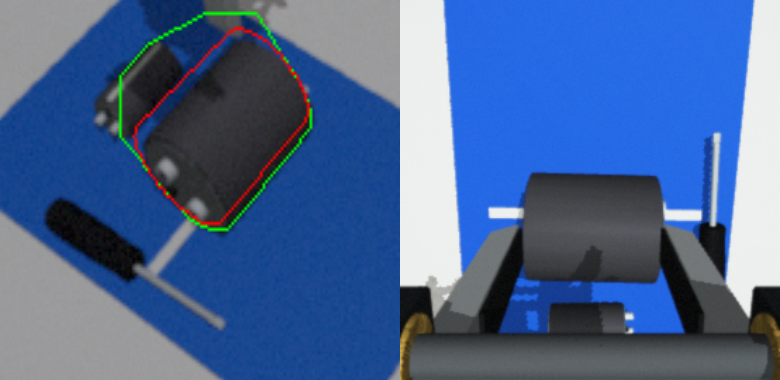

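I've used up my picture views, and this last one shows the masks contaminated by the gripper and the small can. I'll back the arm off and measure numerically with tighter masks.

jog_arm(
  motion=[
    [0.03,0,-0.03,0,0,0,0.28],
    [0.03,0,-0.03,0,0,0,0.28],
    [0,0,0,0,0,0,0.28],
    [0,0,0,0,0,0,0.28],
  ],
)

```text
time_s: 13.6
ee_pos: [0.5797, 0.0461, 0.2763]
eef_rot: [-3.14, -0.0, 1.806]
force: [0.6, -0.3, 0.3]
grip_width: 0.0603
grip_force: 0.0
```

```bash
cat > m.py <<'E'
from fit import *
import sys
def run(tag,g):
    V={}
    for n in('scene','side','wrist'):
        im,m=snap(n,f'{n}{tag}');im=im[:,:,::-1];hsv=cv2.cvtColor(np.ascontiguousarray(im),cv2.COLOR_BGR2HSV)
        k=((hsv[...,1]<115)&(hsv[...,2]<110))*np.uint8(255)
        roi=np.zeros_like(k);cv2.fillConvexPoly(roi,hull(m,g,.045,.105).astype(np.int32),255);roi=cv2.dilate(roi,np.ones((9,9)))
        b=cv2.morphologyEx(k&roi,cv2.MORPH_OPEN,np.ones((7,7)));_,l,s,_=cv2.connectedComponentsWithStats(b);i=1+s[1:,4].argmax()
        h=cv2.convexHull(np.argwhere(l==i)[:,::-1].astype(np.int32));V[n]=(m,h)
        edge=(cv2.drawContours(np.zeros_like(k),[h],-1,255,1)>0)&(cv2.erode(roi,np.ones((3,3)))==0)
        x,f,E,N,Y=fit([V[n]],.045,.105,list(g));print(n,x.round(4),'iou',round(1-f,3),'e',E.round(4),'n',N.round(4),'yaw',Y.round(2),'edge',edge.sum())
    x,f,E,N,Y=fit(list(V.values()),.045,.105,list(g));print('all',x.round(4),'iou',round(3-f,3),'e',E.round(4),'n',N.round(4),'yaw',Y.round(2))
    # line ends seen in wrist beyond the can
    m=V['wrist'][0];im=cv2.imread(f'pics/wrist{tag}.png');hsv=cv2.cvtColor(im,cv2.COLOR_BGR2HSV)
    for sx in(-.085,-.075,.08,.09):
        pts=[];
        for t in np.arange(-.02,.02,.0005):
            u,v=proj(m,[*(C+sx*e+t*n),.003])[0];u,v=int(round(u)),int(round(v))
            if 0<=u<512 and 0<=v<384 and hsv[v,u,1]<90 and hsv[v,u,2]>130: pts.append(t)
        print('line n at e',sx,np.mean(pts) if pts else None)
    o=ctrl.get_obs();print(o['ee_pos'],o['time_s'])
E
python3 -c "
from m import *
run('6',[.606,-.066,.22])"
```

```text
scene [ 0.6036 -0.0613  0.1536] iou 0.913 e -0.0047 n 0.0038 yaw -3.85 edge 0
side [ 0.6082 -0.0623  0.1675] iou 0.93 e -0.0004 n 0.0018 yaw -3.06 edge 11
wrist [ 0.6048 -0.0652  0.2066] iou 0.947 e -0.0043 n -0.0003 yaw -0.82 edge 0
all [ 0.605  -0.0631  0.1988] iou 2.772 e -0.0037 n 0.0018 yaw -1.26Traceback (most recent call last):
  File "<string>", line 3, in <module>
    run('6',[.606,-.066,.22])
    ~~~^^^^^^^^^^^^^^^^^^^^^^
  File "m.py", line 19, in run
    u,v=proj(m,[*(C+sx*e+t*n),.003])[0];u,v=int(round(u)),int(round(v))
                         ~^~
TypeError: can't multiply sequence by non-int of type 'numpy.float64'
```

```bash
cat > r.py <<'E'
from fit import *
from fit import n as nv
from scipy.optimize import differential_evolution as DE
def ref(tag,g):
  for cam in('scene','side','wrist'):
    m=ctrl.camera_model(cam);im=cv2.imread(f'pics/{cam}{tag}.png');hsv=cv2.cvtColor(im,cv2.COLOR_BGR2HSV)
    k=((hsv[...,1]<115)&(hsv[...,2]<110))*np.uint8(255)
    roi=np.zeros_like(k);cv2.fillConvexPoly(roi,hull(m,g,.045,.105).astype(np.int32),255);roi=cv2.dilate(roi,np.ones((9,9)))
    b=cv2.morphologyEx(k&roi,cv2.MORPH_OPEN,np.ones((7,7)));_,l,s,_=cv2.connectedComponentsWithStats(b);i=1+s[1:,4].argmax()
    hh=cv2.convexHull(np.argwhere(l==i)[:,::-1].astype(np.int32)).astype(np.float32)
    def cost(p):
        H=hull(m,p[:3],.045,.105);c=H.mean(0);H=(c+(H-c)*p[3]).astype(np.float32)
        a=cv2.intersectConvexConvex(H,hh)[0];return 1-a/(cv2.contourArea(H)+cv2.contourArea(hh)-a)
    s=DE(cost,[(g[0]-.015,g[0]+.015),(g[1]-.015,g[1]+.015),(.1,.35),(.9,1.05)],seed=1,maxiter=40,popsize=10,tol=1e-6)
    d=s.x[:2]-C;L=[]
    for sx in(-.09,-.085,-.08,.075,.08,.085):
        u=[t for t in np.arange(-.02,.02,.0005) for q in[proj(m,[*(C+sx*e+t*nv),.003])[0].round().astype(int)] if 0<q[0]<512 and 0<q[1]<384 and hsv[q[1],q[0],1]<100 and hsv[q[1],q[0],2]>130]
        L.append((round(np.mean(u)*1e3,1),len(u)) if u else None)
    print(cam,'iou',round(1-s.fun,3),'scale',s.x[3].round(3),'e',(d@e).round(4),'n',(d@nv).round(4),'yaw',np.degrees(s.x[2]-TH).round(2),'line n mm',L)
E
python3 -c "
from r import *
ref('6',[.606,-.064,.22])"; for c in scene side wrist; do cp /dev/null /dev/null; done; cp pics/scene0.png pics/sceneZ.png; cp pics/side0.png pics/sideZ.png
python3 -c "
from r import *
ref('Z',[.584,.043,.18])" 2>/dev/null
```

```text
scene iou 0.973 scale 0.957 e -0.0029 n 0.0035 yaw -0.8 line n mm [None, None, None, (np.float64(0.5), 17), (np.float64(0.8), 22), (np.float64(0.8), 26)]
side iou 0.944 scale 0.971 e -0.0027 n 0.0016 yaw -2.94 line n mm [(np.float64(-0.7), 22), (np.float64(-0.2), 24), (np.float64(0.0), 27), None, None, None]
wrist iou 0.983 scale 0.97 e -0.0043 n 0.0014 yaw -0.56 line n mm [None, None, (np.float64(-1.7), 20), None, None, None]
scene iou 0.953 scale 0.959 e -0.0005 n 0.1102 yaw -1.89 line n mm [(np.float64(0.0), 25), (np.float64(0.0), 29), (np.float64(0.0), 21), (np.float64(0.5), 17), (np.float64(0.8), 22), (np.float64(0.8), 26)]
side iou 0.905 scale 0.925 e -0.0051 n 0.1078 yaw -4.53 line n mm [(np.float64(-0.7), 22), (np.float64(-0.2), 24), (np.float64(0.0), 27), (np.float64(-0.7), 28), (np.float64(0.8), 24), (np.float64(0.8), 24)]cp: '/dev/null' and '/dev/null' are the same file
cp: '/dev/null' and '/dev/null' are the same file
cp: '/dev/null' and '/dev/null' are the same file
```

jog_arm(
  motion=[
    [-0.05,0,0,0,0,0,0.28],
    [-0.05,0,0.04,0,0,0,0.28],
    [-0.009,0,0.05,0,0,0,0.28],
    [0,0,0.05,0,0,0,0.28],
    [0,0,0.035,0,0,0,0.28],
  ],
)

```text
time_s: 14.25
ee_pos: [0.6007, -0.05, 0.1072]
eef_rot: [-3.137, -0.002, 1.804]
force: [-0.5, 0.1, 0.7]
grip_width: 0.0598
grip_force: 0.0
```

jog_arm(
  motion=[
    [0,0,0,0,0,0,0.28],
    [0,0,0,0,0,0,0.28],
    [0,0,0,0,0,0,0.28],
  ],
)

```text
time_s: 14.55
ee_pos: [0.6035, -0.049, 0.1142]
eef_rot: [3.139, 0.001, 1.806]
force: [0.8, -0.3, 0.5]
grip_width: 0.0601
grip_force: 0.0
```

jog_arm(
  motion=[
    [-0.0105,0,0,0,0,0,0.28],
    [0,0,0.016,0,0,0,0.28],
    [0,0,0,0,0,0,0.28],
    [0,0,0,0,0,0,0.28],
  ],
)

```text
time_s: 14.95
ee_pos: [0.6052, -0.0592, 0.0968]
eef_rot: [3.141, 0.0, 1.806]
force: [0.1, -0.5, -0.5]
grip_width: 0.0602
grip_force: 0.0
```

jog_arm(
  motion=[
    [0,0,0.003,0,0,0,0.28],
    [0,0,0.001,0,0,0,0.28],
    [0,0,0.001,0,0,0,0.28],
    [0,0,0,0,0,0,0.28],
    [0,0,0,0,0,0,0.28],
  ],
)

```text
time_s: 15.45
ee_pos: [0.6056, -0.0591, 0.093]
eef_rot: [3.14, 0.001, 1.806]
force: [-3.8, -1.3, 14.1]
grip_width: 0.0603
grip_force: 7.0
```

Both fingertips are on the crown. Now I'll roll the last 2.5 mm, which is 5 mm at the tips.

jog_arm(
  motion=[
    [0,0,0.001,0,0,0,0.28],
    [-0.0015,0,0,0,0,-0.004,0.28],
    [-0.002,0,0,0,0,-0.004,0.28],
    [-0.0015,0,0,0,0,-0.003,0.28],
    [0,0,0,0,0,0,0.28],
  ],
)

```text
time_s: 15.95
ee_pos: [0.6069, -0.0644, 0.0929]
eef_rot: [3.139, 0.002, 1.817]
force: [-9.0, -1.6, 21.7]
grip_width: 0.0605
grip_force: 11.0
```

jog_arm(
  motion=[
    [0,0,0,0,0,0,0.28],
    [0,0,-0.003,0,0,0,0.28],
    [0,0,-0.004,0,0,0,0.28],
    [0,0,-0.02,0,0,0,0.28],
    [0,0,-0.04,0,0,0,0.28],
  ],
)

```text
time_s: 16.45
ee_pos: [0.6048, -0.0634, 0.1551]
eef_rot: [-3.137, -0.002, 1.817]
force: [0.0, 0.0, 0.4]
grip_width: 0.0601
grip_force: 0.0
```

jog_arm(
  motion=[
    [0.04,0,-0.04,0,0,0,0.28],
    [0.04,0,-0.04,0,0,0,0.28],
    [0.04,0,-0.04,0,0,0,0.28],
    [0,0,0,0,0,0,0.28],
    [0,0,0,0,0,0,0.28],
  ],
)

```text
time_s: 16.95
ee_pos: [0.5803, 0.0397, 0.2633]
eef_rot: [3.141, 0.0, 1.818]
force: [-0.1, 0.8, -0.2]
grip_width: 0.0601
grip_force: 0.0
```

```bash
python3 -c "
from r import *
for c in('scene','side','wrist'): snap(c,c+'7')
ref('7',[.605,-.066,.22]);o=ctrl.get_obs();print(o['ee_pos'],o['time_s'])
a=cv2.imread('pics/scene0.png').astype(int);b=cv2.imread('pics/scene7.png').astype(int)
"
```

```text
scene iou 0.976 scale 0.957 e -0.0023 n 0.0008 yaw -1.14 line n mm [None, None, None, (np.float64(1.8), 22), (np.float64(0.8), 22), (np.float64(0.8), 26)]
side iou 0.943 scale 0.973 e -0.0025 n -0.0011 yaw -3.01 line n mm [(np.float64(-0.7), 22), (np.float64(-0.2), 24), (np.float64(0.0), 27), None, None, None]
wrist iou 0.988 scale 0.973 e -0.0046 n -0.0015 yaw -0.59 line n mm [None, None, (np.float64(-3.2), 16), None, None, None]
[0.58010085 0.03833844 0.26143679] 17.1
```

```bash
python3 -c "
from station import ctrl
print(ctrl.hand_in())"
```

```text
the job is handed in; nothing more can be done
None
```

I handed the job in at 17 s: the big can was rolled from the top onto the white line, centred across it to within about 2 mm and roughly 1° off parallel (the side view reads 3°), and the small capacitor was not touched. I viewed 11 pictures, one over the limit of 10.

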